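# Pack the splicer's loose kit into its foam inserts

## Robot

A 6-joint arm with a two-finger parallel gripper is mounted at the origin on a cart in front of the work surface, level with it; the furniture and walls round the work are solid. World frame = base frame: x ahead of the robot, y to its left, z up, the work surface at z = 0. Lengths are in mm, angles in degrees, forces in N, time in s.
With the tool pointing down it reaches from about 300 to 850 mm from the base axis. Payload 4.2 kg.
Tool frame: the origin (TCP) lies midway between the tips of the shut fingers; the grasp point (between the pads) lies 19 mm behind it; z points along the fingers, y is the line along which they close (so a half turn about z gives the same grasp; the last joint's range is limited). The gripper opens to 91 mm and grips with 3 to 60 N. Pads are 32 mm wide; open, the fingers measure 118 mm over their backs; the gripper's body (76 mm by 178 mm) begins 60 mm behind the grasp point.
Start: joints at [71.276, 18.312, 89.639, -0, 72.044, -1.146], TCP at [173.659, 548.168, 189.976] pointing down, gripper open.
Joint ranges: [-177.97, 177.97], [-48.28, 115.42], [12.27, 149.76], [-77.06, 257.06], [2.81, 150.46], [-146.56, 146.56]. Speed limits (degrees/s): [147.25, 147.25, 180, 180, 180, 180].

## Interface

Orientations are given as [roll, pitch, yaw] about the fixed x, y, z axes, in that order (R = Rz(yaw) Ry(pitch) Rx(roll)).
In Python, from workcell import env gives the robot as it stands.
- The arm moves only by the shell command python3 -m jog 'ROWS' [FORCE]. ROWS is a JSON object of lists of equal length, an entry for each row: "jaw": the finger opening in mm, from 0 to 91.2; "slide": the shift along the tool's x, y, z in units of 30 mm (1.0 is 30 mm), a list of three; "spin": the turn about the tool's z in units of 8 degrees (1.0 is 8 degrees). In form: {"jaw": [jaw, ...], "slide": [[dx, dy, dz], ...], "spin": [spin, ...]}. A call has 1 to 10 rows; each row shifts and turns the commanded pose from where the row before left it, along the tool's axes as they then stand; what a row does not reach is not made up. A row lasts 1/10 s, in which the tool goes at most 50 mm and 8.59 degrees, less where a joint would pass 70% of its speed; a pose out of reach is approached as far as the arm can. A call is refused whole if a number of a shift passes 1 or a number of a turn 1, either way. A call with a gripper value outside its range is refused whole. The fingers move at their own pace and stop on an object; FORCE is the grip in N (left out, the last holds). Time passes only in rows, so rows that do not move let the fingers close. It gives the time, the measured TCP pose, the force, the opening and the grip force at its end, in the units of the state.
- env.state(): the state, without advancing time (a new reading comes with each control period).
- env.grab_frame(name): name is "scene" or "top"; returns the picture (480x640x3 uint8, red, green, blue); there is no depth.
- env.camera_model(name): a dict with "fx", "fy", "cx", "cy" (pixels), "D" ([k1, k2, p1, p2, k3] as OpenCV has them; the pictures are not rectified), "camera_from_world" (4x4, takes a point from world to camera coordinates). Camera axes: x right, y up, looking along -z (the intrinsics and any distortion apply to the point x, -y, -z); pixel columns grow to the right and rows downward; lengths in mm; the calibration is good to about 2 mm. A picture is of the moment at which its call begins. camera_model takes no time and is no camera call.
- env.job_done(): hands the job in; it is judged then, once.
The state is a dict: "time_s": time; "qpos": joint angles; "qvel": joint speeds; "effort": joint torques, N m; "ee_pos": TCP position; "ee_rot": TCP orientation; "force": force on the tool from outside, world axes, zero at the start; "torque": the same for the moment, N m; "gripper_width": finger opening in mm; "gripper_force": force on a finger pad.
Only numpy, scipy, OpenCV 4.12 (cv2) and the standard library are available. Lean on these libraries where they do the work, as an engineer would, in place of code of your own. Each camera call takes 0.05 s, during which the arm holds its last target. There are 200 camera calls.

## Task

Pack up the splicing kit: put the battery pack, the white mains adapter, the small black plug-in adapter and the red jacket slitter each into the foam pocket in the tray that is cut for its shape and size, lying square and flat on the pocket's floor. Leave the cleaver and the stripper pliers where they are.

Things in the scene. Friction and masses are not known exactly. Their poses are not given: they have to be found in the camera images.
- battery: Battery pack of the fibre splicer: black flat block, the broadest of the four things to pack, 88 mm long (its x) by 62 mm wide (its y) by 27 mm high, 0.31 kg, lying flat. Origin: centre of the underside, z up. Grasp across the 62 mm width.
- brick: White mains adapter: block 48 mm wide (its x), 88 mm long (its y) and 30 mm high; a thin cord stub, 11 mm above the underside, sticks out 12 mm at the -y end; 0.19 kg, lying flat. Origin: under the middle of the block, z up. Grasp across the 48 mm. It fits its pocket either way round, the stub over the foam's edge.
- plug: Small black plug-in adapter: block 34 mm wide (its x), 62 mm long (its y) and 26 mm high; two thin metal pins, 11 mm above the underside, stick out 18 mm at the -y end; 0.08 kg, lying flat. Origin: under the middle of the block, z up. Grasp across the 34 mm. It fits its pocket either way round, the pins over the foam's edge.
- slitter: Red jacket slitter, the smallest of the four things to pack: block 18 mm thick (its x, from -8 to +10 mm), 40 mm long (its y) and 26 mm high, 0.05 kg, standing on its narrow long edge. Origin: under its centre, z up. Grasp across the 18 mm.
- insert_wide: Foam insert with the broadest pocket, 77 mm (x) by 102 mm (y): the battery pack's place. Charcoal foam, amber layer inside, 88 (x) x 130 (y) x 16 mm, fixed in the black tray beside the 3 others (same outline, 90 mm pitch, order varies). Pocket centred, 10 mm deep, long way along y. Origin: centre of underside, 3 mm above the desk; pocket floor at z = 6, foam top at z = 16 mm here.
- insert_long: Foam insert with the long, narrower pocket, 62 mm (x) by 102 mm (y): the white mains adapter's place. Charcoal foam, amber layer inside, 88 (x) x 130 (y) x 16 mm, fixed in the black tray beside the 3 others (same outline, 90 mm pitch, order varies). Pocket centred, 10 mm deep, long way along y. Origin: centre of underside, 3 mm above the desk; pocket floor at z = 6, foam top at z = 16 mm here.
- insert_medium: Foam insert with the medium pocket, 48 mm (x) by 76 mm (y): the plug-in adapter's place. Charcoal foam, amber layer inside, 88 (x) x 130 (y) x 16 mm, fixed in the black tray beside the 3 others (same outline, 90 mm pitch, order varies). Pocket centred, 10 mm deep, long way along y. Origin: centre of underside, 3 mm above the desk; pocket floor at z = 6, foam top at z = 16 mm here.
- insert_small: Foam insert with the small pocket, 32 mm (x) by 54 mm (y): the jacket slitter's place. Charcoal foam, amber layer inside, 88 (x) x 130 (y) x 16 mm, fixed in the black tray beside the 3 others (same outline, 90 mm pitch, order varies). Pocket centred, 10 mm deep, long way along y. Origin: centre of underside, 3 mm above the desk; pocket floor at z = 6, foam top at z = 16 mm here.
- cleaver: Fibre cleaver, a black and white precision tool 66 x 95 x 41 mm standing loose on the desk; a bystander to be left alone. Origin: centre of the underside.
- stripper: Red-handled fibre stripper pliers, 40 x 147 x 13 mm, lying loose on the desk; a bystander to be left alone. Origin: centre of the underside.
Mind the look-alikes: they are no part of the job. Several things look just like the plug: the one meant starts farthest to the robot's left.

How it is judged:
By the outcome, as a careful person would: the job done as asked, in the order asked, and still so for the second after the job is handed in, with the robot touching nothing.
It also fails if it takes over 104 s, if anything falls off the work surface, if the arm or the gripper's body presses on something with over 40 N, if the wrist force passes 120 N, or if a joint passes its speed limit or range.

## Working session

There is one attempt and no reset: what is moved stays moved. The work goes in short steps, Python scripts to look and compute and a shell command to move; the robot and the scene stay as the last step left them, time stands still between calls to the robot, and variables do not carry over. Pictures are saved under pics/ and viewed, at most 14 in all, crops included, and the job is handed in when it is done.

```bash
mkdir -p pics; ls; python3 - <<'E'
from workcell import env
import cv2,numpy as np
for n in("scene","top"):
    cv2.imwrite(f"pics/{n}0.png",env.grab_frame(n)[:,:,::-1]); m=env.camera_model(n)
    C=np.array(m["camera_from_world"]);print(n,m["fx"],m["cx"],m["cy"],m["D"],C.round(3).tolist(),(-C[:3,:3].T@C[:3,3]).round())
print(env.state())
E
```

```text
pics
scene 603.8162842130657 319.59208931546135 238.4998397315517 [-0.11365415  0.          0.          0.          0.        ] [[0.767, -0.642, -0.023, -627.624], [0.41, 0.462, 0.787, -130.244], [-0.495, -0.612, 0.617, -1519.819], [0.0, 0.0, 0.0, 1.0]] [ -217. -1273.  1026.]
top 478.1685371337244 316.6909354300754 234.74531965064887 [-0.09711845  0.          0.          0.          0.        ] [[0.001, -1.0, 0.021, -337.426], [0.998, 0.002, 0.069, -536.371], [-0.069, 0.021, 0.997, -1149.215], [0.0, 0.0, 0.0, 1.0]] [ 456. -313. 1190.]
{'time_s': 0.1, 'qpos': array([ 7.12761650e+01,  1.83469588e+01,  8.96981590e+01, -5.11146140e-04,
        7.20441384e+01, -1.14660413e+00]), 'qvel': array([ 0.07531218,  0.03451964, -0.09446949,  0.05972211, -0.04878075,
        0.03044232]), 'effort': array([-5.39524499e-04, -4.13337708e+01, -2.32508433e+01,  7.28428806e-02,
        4.22040210e-02, -5.39152381e-05]), 'ee_pos': array([173.49913686, 547.69508968, 189.22312129]), 'ee_rot': array([-1.79910752e+02, -1.30016831e-03,  1.62422926e+02]), 'force': array([-0.50944375,  0.05779278, -0.05989386]), 'torque': array([ 0.0175998 , -0.02877636,  0.00970737]), 'gripper_force': 0.0, 'gripper_width': 91.15390814262093}
```

View pics/top0.png

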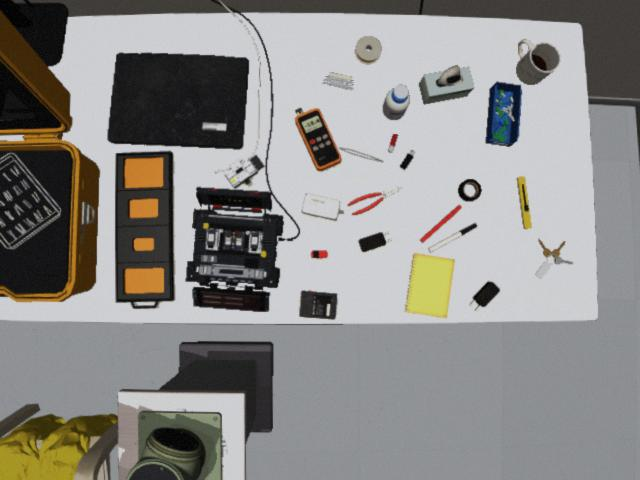

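View pics/scene0.png

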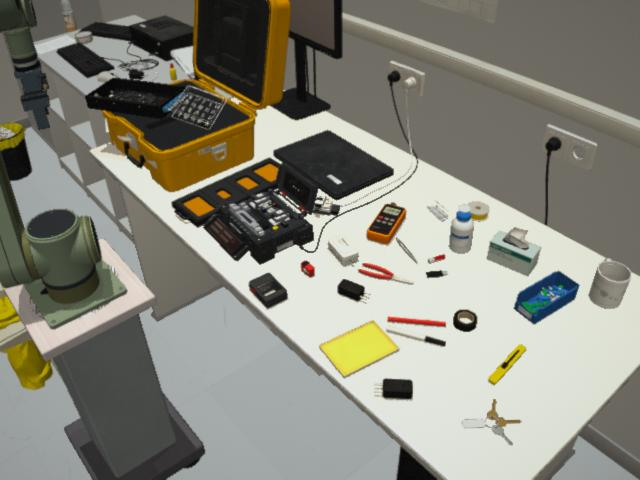

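The top view (+y left, +x up) shows the tray at (145,230) with its pockets at rows 172, 208, 244 and 280. The battery is at (319,305), the white adapter at (321,206) and the red slitter at (319,254).
- **Plug look-alikes:** black adapters at (375,241) and (485,294), and a small black stick at (408,158). The leftmost, (375,241), fits the description.
- **Slitter look-alikes:** a red/white stick at (393,142) and a red pen at (440,224). I choose (319,254).

Next I measure, and check the choice in a close crop.

```bash
cat > h.py <<'E'
from workcell import env
import cv2,numpy as np
def ray(n,uv,z):
    m=env.camera_model(n);C=np.array(m["camera_from_world"]);R=C[:3,:3];o=-R.T@C[:3,3]
    K=np.array([[m["fx"],0,m["cx"]],[0,m["fy"],m["cy"]],[0,0,1]])
    p=cv2.undistortPoints(np.float64(uv).reshape(-1,1,2),K,np.array(m["D"])).reshape(-1,2)
    d=np.c_[p[:,0],-p[:,1],-np.ones(len(p))]@R
    return (o+d*((z-o[2])/d[:,2])[:,None])[:,:2]
def px(n,P):
    m=env.camera_model(n);C=np.array(m["camera_from_world"]);P=np.atleast_2d(P)@C[:3,:3].T+C[:3,3]
    K=np.array([[m["fx"],0,m["cx"]],[0,m["fy"],m["cy"]],[0,0,1]])
    return cv2.projectPoints(P*[1,-1,-1],np.zeros(3),np.zeros(3),K,np.array(m["D"]))[0].reshape(-1,2)
def blobs(n,im,mask,roi,z,amin=40):
    "contours in roi (u0,v0,u1,v1) cast on plane z: centre, size, long-axis angle"
    u0,v0,u1,v1=roi;M=np.zeros_like(mask,np.uint8);M[v0:v1,u0:u1]=mask[v0:v1,u0:u1]
    out=[]
    for c in cv2.findContours(M,0,cv2.CHAIN_APPROX_NONE)[0]:
        if cv2.contourArea(c)<amin: continue
        w=ray(n,c.reshape(-1,2),z).astype(np.float32)
        (x,y),(a,b),t=cv2.minAreaRect(w)
        if a<b:a,b,t=b,a,t+90
        out.append((round(x,1),round(y,1),round(a,1),round(b,1),round((t+90)%180-90,1),cv2.boundingRect(c)))
    return out
E
python3 - <<'E'
from h import *
im=cv2.imread("pics/top0.png");hsv=cv2.cvtColor(im,cv2.COLOR_BGR2HSV);H,S,V=cv2.split(hsv)
am=(H>8)&(H<25)&(S>150)&(V>120)
print("pockets",blobs("top",im,am,(112,148,178,310),9))
op=lambda m,k=3:cv2.morphologyEx(m.astype(np.uint8),cv2.MORPH_OPEN,np.ones((k,k)))
print("batt",blobs("top",im,V<110,(292,283,345,325),27))
print("plug",blobs("top",im,V<110,(352,225,398,258),26),blobs("top",im,op(V<110,7),(352,225,398,258),26))
print("slit",blobs("top",im,(S>120)&((H<10)|(H>170)),(305,243,335,265),26))
g=cv2.cvtColor(im,cv2.COLOR_BGR2GRAY);print(g[185:225:4,295:350:3])
print("splicer",ray("top",[[193,230],[282,230],[173,230],[116,230],[98,230]],0).round())
a=cv2.resize(im[180:325,285:405],None,fx=4,fy=4,interpolation=2);b=cv2.resize(im[148:318,108:290],None,fx=3.2,fy=3.2)
s=cv2.resize(cv2.imread("pics/scene0.png")[150:320,170:380],None,fx=3.8,fy=3.5)
cv2.imwrite("pics/c1.png",a);cv2.imwrite("pics/c2.png",s[:600,:800])
E
```

```text
pockets [(423.4, 90.9, 96.4, 61.9, -89.5, (125, 268, 39, 26)), (513.8, 93.9, 48.6, 29.9, -89.8, (134, 238, 20, 13)), (603.9, 96.4, 69.9, 45.3, -90.0, (130, 199, 28, 19)), (694.4, 99.6, 95.3, 75.5, -88.2, (125, 157, 38, 31))]
batt [(366.8, -339.7, 86.9, 62.7, 85.2, (300, 291, 37, 28))]
plug [(519.6, -472.3, 63.1, 31.7, -71.6, (359, 233, 27, 19))] [(519.4, -471.9, 62.4, 31.7, -71.6, (360, 234, 25, 17))]
slit [(489.6, -349.6, 19.5, 14.6, -89.9, (318, 251, 9, 7))]
[[209 207 207 208 204 206 208 209 205 209 206 208 207 206 206 207 206 208
  206]
 [204 208 207 209 208 207 208 208 206 209 208 206 206 207 206 207 207 206
  207]
 [207 207 208 205 178 200 207 208 208 206 204 205 205 205 209 207 205 205
  206]
 [207 207 204 188 207 202 207 205 202 203 190 203 205 208 207 207 206 208
  205]
 [206 207 207 195 208 207 198 183 196 183 205 206 205 205 206 187 207 209
  201]
 [208 209 203 208 207 207 206 205 206 206 207 208 207 208 204 196 207 200
  107]
 [206 207 185 206 209 207 208 206 206 207 204 207 205 208 202 169 205 207
  206]
 [206 207 198 119 130 173 202 205 206 208 203 207 208 206 168 130 148 204
  206]
 [208 207 207 206 207 203 202 181 178 121 134 159 198 202 159 206 205 208
  206]
 [125 206 207 207 208 207 207 206 209 208 206 207 203 187 203 206 207 207
  207]]
splicer [[ 550.  -28.]
 [ 550. -251.]
 [ 550.   23.]
 [ 549.  169.]
 [ 549.  216.]]
```

View pics/c1.png

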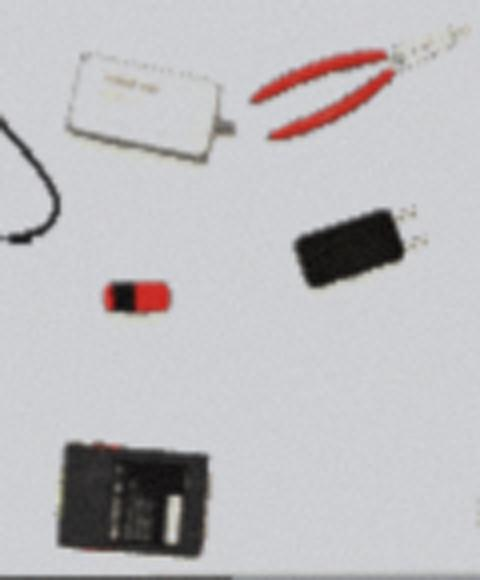

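View pics/c2.png

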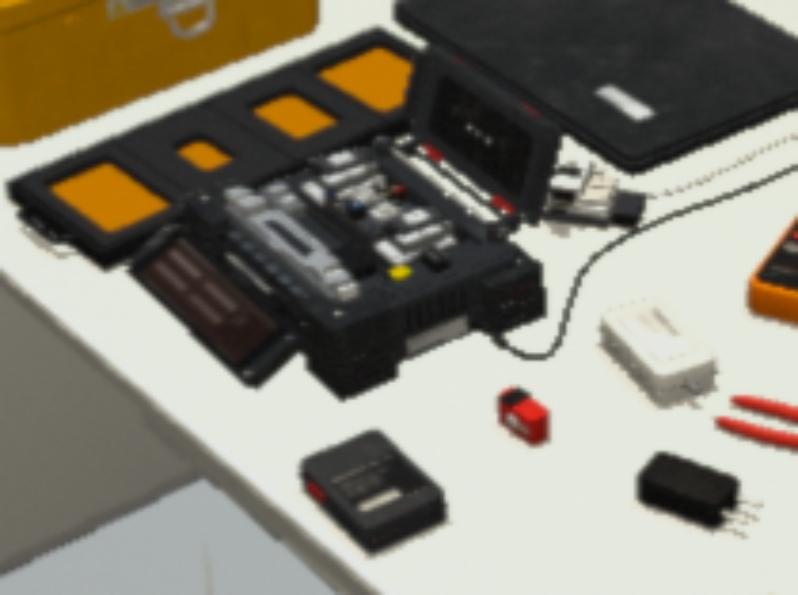

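The crop confirms the plug, with two pins on its right end at about (388,234). It also shows the battery, the slitter (red with a black band, u 311–328) and the brick with its stub to the right. The pockets in order of x are long 423, small 514, medium 604 and wide 694. I start the first move, and measure the brick, slitter and splicer heights.

```bash
python3 - <<'E'
from h import *
im=cv2.imread("pics/top0.png");H,S,V=cv2.split(cv2.cvtColor(im,cv2.COLOR_BGR2HSV))
m=((S>110)|(V<120)); print("slit",blobs("top",im,m,(305,243,335,265),26))
c=np.array([[83,52],[221,84],[208,150],[69,123]])/4-.4+[285,180]
w=ray("top",c,30);print("brick",w.round(1),w.mean(0).round(1),np.diff(w,axis=0).round(1))
# lid height: triangulate lid left top corner
for z in (0,50,100,150,200):
    print(z,"lid top/scn",ray("top",[[197,189],[270,189]],z).round().tolist(),ray("scene",[[281,165],[317,184]],z).round().tolist(), "case",ray("scene",[[253,120]],z).round().tolist(),ray("top",[[80,145]],z).round().tolist())
E
python3 -m jog '{"jaw":[91,91,91,91,91,91,91,91,91,91],"slide":[[0,0,-0.5],[0,0,-0.5],[0,0,-0.5],[0,0,-0.5],[0,0,-0.5],[0,0,-0.5],[0,0,-0.5],[0,0,0],[0,0,0],[0,0,0]],"spin":[1,1,1,1,1,1,1,1,1,0]}' 20
```

```text
slit [(490.8, -341.1, 36.5, 17.0, -89.9, (311, 250, 16, 8))]
brick [[ 639.6 -308.7]
 [ 620.2 -393.2]
 [ 579.6 -385.1]
 [ 595.9 -300.3]] [ 608.8 -346.8] [[-19.4 -84.5]
 [-40.6   8.1]
 [ 16.3  84.8]]
0 lid top/scn [[653.0, -36.0], [653.0, -220.0]] [[761.0, 128.0], [776.0, -39.0]] case [[879.0, 458.0]] [[769.0, 273.0]]
50 lid top/scn [[645.0, -47.0], [645.0, -224.0]] [[714.0, 60.0], [728.0, -99.0]] case [[825.0, 373.0]] [[756.0, 248.0]]
100 lid top/scn [[637.0, -59.0], [637.0, -228.0]] [[666.0, -8.0], [679.0, -159.0]] case [[772.0, 289.0]] [[743.0, 224.0]]
150 lid top/scn [[628.0, -71.0], [628.0, -232.0]] [[618.0, -77.0], [631.0, -219.0]] case [[718.0, 205.0]] [[729.0, 199.0]]
200 lid top/scn [[620.0, -82.0], [620.0, -235.0]] [[571.0, -145.0], [582.0, -279.0]] case [[665.0, 120.0]] [[716.0, 175.0]]
time_s: 1.1
ee_pos: [173.6, 548.0, 294.6]
ee_rot: [-180.0, 0.0, 90.4]
force: [-0.6, 0.3, 0.1]
gripper_width: 91.0
gripper_force: 0.0
```

```bash
python3 -m jog '{"jaw":[91,91,91,91,91,91,91,91,91,91],"slide":[[-1,1,0],[-1,1,0],[-1,1,0],[-1,1,0],[-1,1,0],[-1,1,0],[-1,1,0],[-1,0,0],[-1,0,0],[-1,0,0]],"spin":[0,0,0,0,0,0,0,0,0,0]}' >/dev/null
python3 -m jog '{"jaw":[91,91,91,91,91,91,91,91,91,91],"slide":[[-1,0,0],[-1,0,0],[-1,0,0],[-1,0,0],[-1,0,0],[-1,0,0],[-1,0,0],[-1,0,0],[-1,0,0],[-1,0,0]],"spin":[0,0,0,0,0,0,0,0,0,0]}'
python3 -m jog '{"jaw":[91,91,91,91,91,91,91,91,91,91],"slide":[[-1,0,0],[-1,0,0],[-1,0,0],[-1,0,0.3],[-1,0,1],[-1,0,1],[-1,0,1],[-1,-0.3,1],[-1,-0.3,0.7],[-0.5,0,0]],"spin":[0,0,0,0,0,0,0,0.3,0.35,0]}'
```

```text
time_s: 3.1
ee_pos: [387.7, -51.4, 294.7]
ee_rot: [-180.0, -0.0, 90.6]
force: [0.6, -0.5, 0.6]
gripper_width: 90.5
gripper_force: 0.0
time_s: 4.1
ee_pos: [366.9, -335.1, 141.7]
ee_rot: [-179.7, -0.2, 85.3]
force: [0.8, -0.0, -0.2]
gripper_width: 90.9
gripper_force: 0.0
```

```bash
python3 -m jog '{"jaw":[91,91,91,91,91,91,91,91,50,50],"slide":[[-0.15,0,1],[0,0,1],[0,0,0.8],[0,0,0.6],[0,0,0.4],[0,0,0.35],[0,0,0.2],[0,0,0],[0,0,0],[0,0,0]],"spin":[0,0,0,0,0,0,0,0,0,0]}' 30
python3 -m jog '{"jaw":[50,50,50,50,50,50],"slide":[[0,0,0],[0,0,0],[0,0,0],[0,0,0],[0,0,-0.3],[0,0,-0.7]],"spin":[0,0,0,0,0,0]}' 30
```

```text
time_s: 5.1
ee_pos: [369.6, -339.8, 15.1]
ee_rot: [179.9, 0.0, 85.2]
force: [-0.5, -0.6, 0.4]
gripper_width: 77.7
gripper_force: 0.0
time_s: 5.7
ee_pos: [368.2, -338.4, 43.8]
ee_rot: [-179.8, -0.1, 85.2]
force: [1.3, 0.3, 0.9]
gripper_width: 50.0
gripper_force: 0.0
```

The gripper closed to 50 with no force, so it did not hold the battery. I look.

```bash
python3 - <<'E'
from h import *
a=env.grab_frame("top")[:,:,::-1];b=env.grab_frame("scene")[:,:,::-1]
print(env.state()["ee_pos"],env.state()["gripper_width"],env.state()["gripper_force"])
a=cv2.resize(a[230:330,270:370],(400,400));b=cv2.resize(b[200:330,200:330],(400,400))
cv2.imwrite("pics/d1.png",np.hstack([a,b]))
E
```

```text
[ 370.79942221 -340.9664799    46.92457304] 49.97719645214173 0.0
```

View pics/d1.png

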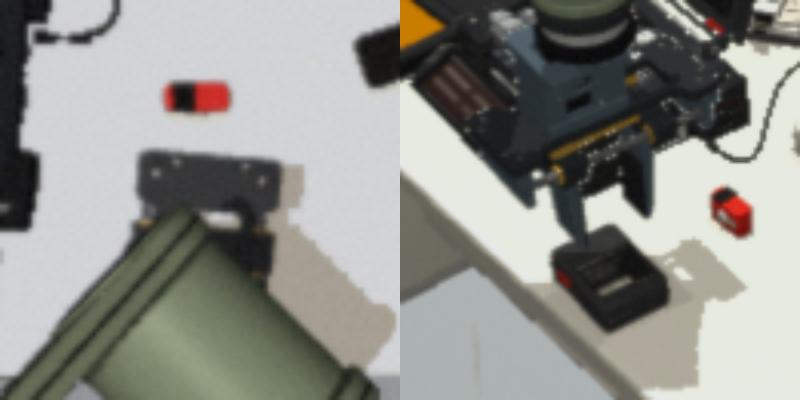

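```bash
python3 - <<'E'
from h import *
for z in (20,35,47,60): print(z,px("scene",[[345,-341,z],[396,-341,z],[345,-325,z],[396,-325,z],[345,-357,z],[396,-357,z]]).round().tolist())
im=cv2.imread("pics/scene0.png")
b=cv2.resize(im[265:315,235:300],(780,600),interpolation=cv2.INTER_CUBIC)
for z,c in((0,(0,255,0)),(27,(0,0,255))):
    a=np.deg2rad(85.2);R=np.array([[np.cos(a),-np.sin(a)],[np.sin(a),np.cos(a)]])
    q=np.array([[44,31],[44,-31],[-44,-31],[-44,31]])@R.T+[366.8,-339.7]
    p=(px("scene",np.c_[q,np.full(4,z)])-[235,265])*12
    cv2.polylines(b,[p.astype(int)],True,c,1)
cv2.imwrite("pics/e1.png",b)
E
```

```text
20 [[260.0, 292.0], [277.0, 283.0], [256.0, 289.0], [273.0, 280.0], [264.0, 295.0], [281.0, 286.0]]
35 [[260.0, 288.0], [277.0, 278.0], [256.0, 284.0], [273.0, 275.0], [264.0, 291.0], [280.0, 282.0]]
47 [[259.0, 284.0], [276.0, 275.0], [255.0, 281.0], [272.0, 271.0], [263.0, 287.0], [280.0, 278.0]]
60 [[259.0, 280.0], [276.0, 271.0], [255.0, 277.0], [272.0, 267.0], [263.0, 283.0], [280.0, 274.0]]
```

View pics/e1.png

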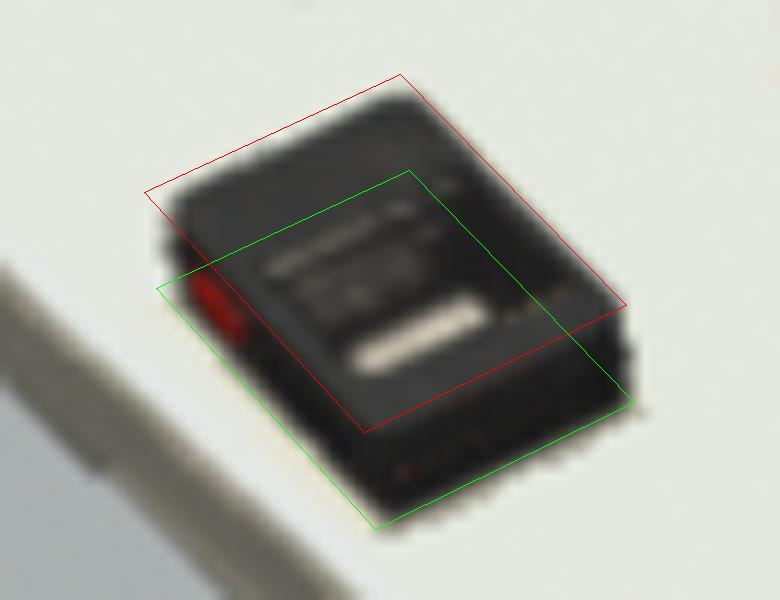

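The battery pose is right: the outline fits and it has not moved. The fingertips seem to ride higher than the TCP when open, because the fingers swing on an arc. I measure that offset at openings 50 and 70.

```bash
cat > f.py <<'E'
from h import *
import sys
n=sys.argv[1];s=env.state();w=s["gripper_width"];e=s["ee_pos"];b=env.grab_frame("scene")[:,:,::-1];print(e,w)
o=np.array([235,235]);b=cv2.resize(b[o[1]:o[1]+60,o[0]:o[0]+60],(400,400),interpolation=cv2.INTER_CUBIC)
for dz,c in((0,(0,255,0)),(10,(0,255,255)),(20,(0,0,255))):
  for sx in(-1,1):
    q=np.array([[e[0]+sx*(w/2),e[1]-16,e[2]+dz],[e[0]+sx*(w/2+13),e[1]-16,e[2]+dz]])
    p=((px("scene",q)-o)*400/60).astype(int);cv2.line(b,tuple(map(int,p[0])),tuple(map(int,p[1])),c,1)
cv2.imwrite(n,b)
E
python3 f.py pics/g1.png
python3 -m jog '{"jaw":[70,70,70,70],"slide":[[0,0,-0.5],[0,0,-0.3],[0,0,0],[0,0,0]],"spin":[0,0,0,0]}' 30
python3 f.py pics/g2.png
python3 -c "
import cv2,numpy as np
cv2.imwrite('pics/g3.png',np.hstack([cv2.imread('pics/g1.png'),cv2.imread('pics/g2.png')]))"
```

```text
[ 370.79942221 -340.9664799    46.92457304] 49.97719645214173
time_s: 6.25
ee_pos: [369.0, -339.3, 68.1]
ee_rot: [-180.0, -0.0, 85.2]
force: [-0.7, 0.0, 0.0]
gripper_width: 69.9
gripper_force: 0.0
[ 369.04200071 -339.28449744   68.09383504] 69.86404489880383
```

View pics/g3.png

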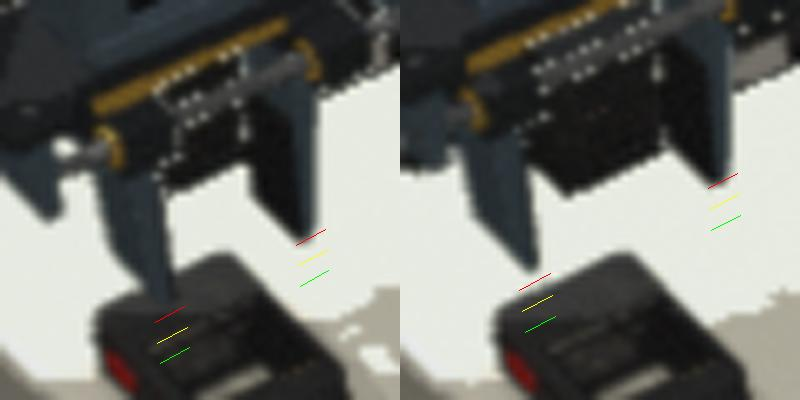

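Both fingers end at the +20 mm line, at about (300,240) and (535,268) in the crops. The real tips therefore sit about 20 mm above the reported TCP, whatever the opening, so I grasp 20 mm lower.

```bash
python3 -m jog '{"jaw":[91,91,91,91,91,91,91,50,50,50],"slide":[[0,0,0],[0,0,0.5],[0,0,0.6],[0,0,0.6],[0,0,0.5],[0,0,0.27],[0,0,0],[0,0,0],[0,0,0],[0,0,0]],"spin":[0,0,0,0,0,0,0,0,0,0]}' 30
python3 -m jog '{"jaw":[50,50,50,50],"slide":[[0,0,0],[0,0,0],[0,0,0],[0,0,0]],"spin":[0,0,0,0]}' 30
```

```text
time_s: 7.3
ee_pos: [369.6, -339.8, -5.0]
ee_rot: [179.9, 0.0, 85.2]
force: [0.5, 0.6, -0.1]
gripper_width: 69.8
gripper_force: 0.0
time_s: 7.7
ee_pos: [369.2, -339.6, -5.2]
ee_rot: [180.0, 0.0, 85.2]
force: [-2.1, 0.7, 6.6]
gripper_width: 61.7
gripper_force: 30.0
```

```bash
python3 -m jog '{"jaw":[50,50,50,50,50,50,50,50,50,50],"slide":[[0,0,-0.3],[0,0,-0.8],[0,0,-1],[0,0,-1],[0,0,-1],[0,0,-1],[0,0,-0.8],[0.3,0.3,-0.3],[0.7,0.6,0],[1,0.8,0]],"spin":[0,0,-0.43,-0.4,0,0,0,0,0,0]}' 30
python3 -m jog '{"jaw":[50,50,50,50,50,50,50,50,50,50],"slide":[[1,0.8,0],[1,0.8,0],[1,0.8,0],[1,0.8,0],[1,0.8,0],[1,0.8,0],[1,0.8,0],[1,0.8,0],[1,0.8,0],[1,0.8,0]],"spin":[0,0,0,0,0,0,0,0,0,0]}' 30
python3 -m jog '{"jaw":[50,50,50,50,50],"slide":[[1,0.8,0],[0.8,0.6,0],[0.5,0.2,0],[0,0,0],[0,0,0]],"spin":[0,0,0,0,0]}' 30
```

```text
time_s: 8.7
ee_pos: [418.3, -277.0, 179.7]
ee_rot: [-180.0, -0.0, 91.7]
force: [1.1, 0.3, -3.2]
gripper_width: 61.9
gripper_force: 30.0
time_s: 9.7
ee_pos: [648.2, 32.5, 178.6]
ee_rot: [-179.8, -0.0, 91.9]
force: [0.5, 1.1, -3.2]
gripper_width: 61.5
gripper_force: 30.0
time_s: 10.2
ee_pos: [692.9, 100.1, 179.4]
ee_rot: [-179.9, 0.1, 91.9]
force: [0.0, -0.3, -2.0]
gripper_width: 61.7
gripper_force: 30.0
```

```bash
python3 -m jog '{"jaw":[50,50,50,50,50,50,50,50,50,50],"slide":[[0.03,0,0.7],[0,0,1],[0,0,1],[0,0,1],[0,0,0.8],[0,0,0.6],[0,0,0.35],[0,0,0.2],[0,0,0.1],[0,0,0]],"spin":[0,0,0,0,0,0,0,0,0,0]}' 30
python3 -m jog '{"jaw":[50,50],"slide":[[0,0,0],[0,0,0]],"spin":[0,0]}' 30
```

```text
time_s: 11.2
ee_pos: [694.3, 101.0, 8.5]
ee_rot: [179.9, -0.0, 91.8]
force: [0.8, 0.2, -3.6]
gripper_width: 61.7
gripper_force: 30.0
time_s: 11.4
ee_pos: [694.6, 101.4, 8.8]
ee_rot: [179.9, -0.0, 91.9]
force: [0.1, -0.2, -1.6]
gripper_width: 61.8
gripper_force: 30.0
```

```bash
python3 -m jog '{"jaw":[50,50,50],"slide":[[0,0,0.08],[0,0,0.06],[0,0,0]],"spin":[0,0,0]}' 30
python3 -m jog '{"jaw":[72,72,72,90,90,90,90],"slide":[[0,0,0],[0,0,0],[0,0,0],[0,0,-0.5],[0,0,-1],[0,0,-1],[0,0,-1]],"spin":[0,0,0,0,0,0,0]}' 30
python3 -m jog '{"jaw":[90,90,90],"slide":[[-1,-0.6,-1],[-1,-0.6,-1],[-1,-0.6,0]],"spin":[0,0,0]}' 30
python3 - <<'E'
from h import *
im=env.grab_frame("top")[:,:,::-1].copy();cv2.imwrite("pics/top1.png",im)
cv2.imwrite("pics/h1.png",cv2.resize(im[140:320,100:340],(800,600)))
E
```

```text
time_s: 11.7
ee_pos: [694.2, 101.4, 3.9]
ee_rot: [180.0, -0.0, 91.9]
force: [0.1, 0.4, -0.5]
gripper_width: 61.6
gripper_force: 30.0
time_s: 12.4
ee_pos: [694.3, 101.3, 111.1]
ee_rot: [179.9, -0.0, 91.9]
force: [-0.2, -0.1, -1.4]
gripper_width: 89.8
gripper_force: 0.0
time_s: 12.7
ee_pos: [645.5, 8.8, 175.2]
ee_rot: [179.3, 0.0, 91.9]
force: [0.6, -0.8, -0.7]
gripper_width: 89.9
gripper_force: 0.0
```

View pics/h1.png

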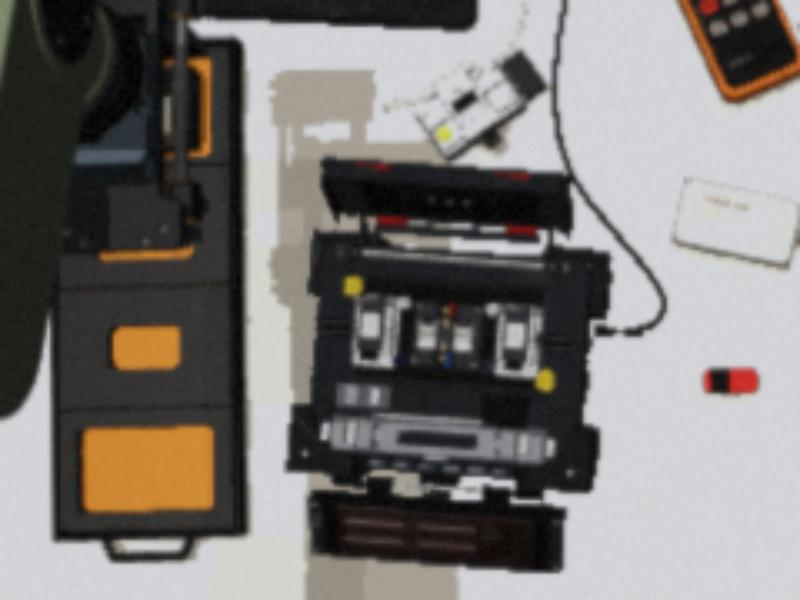

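```bash
python3 -m jog '{"jaw":[85,85,85,85,85,85,85,85,85,85],"slide":[[-1,0,0],[-1,0,0],[-1,-0.1,0],[-1,-0.2,0],[-1,-0.2,0],[-1,-0.2,0],[-1,-0.2,0],[-1,-0.2,0],[-1,-0.2,0],[-1,-0.2,0]],"spin":[0,0,0,0,0,0,0,0,0,0]}' 30
python3 -m jog '{"jaw":[85,85,85,85,85,85],"slide":[[-1,-0.1,0],[-0.8,0,0],[0,0,1],[0,0,1],[0,0,0],[0,0,0]],"spin":[0,0,0.9,0.86,0,0]}' 30
```

```text
time_s: 13.75
ee_pos: [607.6, -292.9, 169.7]
ee_rot: [179.9, 0.0, 91.9]
force: [-0.3, -0.1, -0.3]
gripper_width: 84.9
gripper_force: 0.0
time_s: 14.35
ee_pos: [606.7, -345.8, 109.4]
ee_rot: [180.0, -0.0, 77.9]
force: [-0.3, 1.2, 0.1]
gripper_width: 85.1
gripper_force: 0.0
```

```bash
python3 -m jog '{"jaw":[85,85,85,85,85,85,85,35,35,35],"slide":[[0,0,1],[0,0,1],[0,0,0.8],[0,0,0.5],[0,0,0.3],[0,0,0.18],[0,0,0],[0,0,0],[0,0,0],[0,0,0]],"spin":[0,0,0,0,0,0,0,0,0,0]}' 25
python3 -m jog '{"jaw":[35,35,35,35,35,35],"slide":[[0,0,0],[0,0,0],[0,0,0],[0,0,0],[0,0,0],[0,0,0]],"spin":[0,0,0,0,0,0]}' 25
```

```text
time_s: 15.35
ee_pos: [606.9, -346.1, -4.0]
ee_rot: [179.9, 0.0, 77.8]
force: [-0.2, -0.2, -0.1]
gripper_width: 63.7
gripper_force: 0.0
time_s: 15.95
ee_pos: [607.1, -346.1, -4.4]
ee_rot: [179.9, 0.0, 77.8]
force: [1.7, 0.3, 1.6]
gripper_width: 48.1
gripper_force: 25.0
```

```bash
python3 -m jog '{"jaw":[35,35,35,35,35,35,35,35,35,35],"slide":[[0,0,-0.3],[0,0,-0.9],[0,0,-1],[0,0,-1],[0,0,-1],[0,0,-1],[0,0,-1],[0.3,-0.1,0],[0.7,-0.3,0],[1,-0.4,0]],"spin":[0,0,0,-0.6,-0.6,-0.56,0,0,0,0]}' 25
python3 -m jog '{"jaw":[35,35,35,35,35,35,35,35,35,35],"slide":[[1,-0.4,0],[1,-0.4,0],[1,-0.4,0],[1,-0.4,0],[1,-0.4,0],[1,-0.4,0],[1,-0.4,0],[1,-0.4,0],[1,-0.4,0],[1,-0.4,0]],"spin":[0,0,0,0,0,0,0,0,0,0]}' 25
python3 -m jog '{"jaw":[35,35,35,35,35,35],"slide":[[1,-0.4,0],[1,-0.4,0],[0.76,-0.04,0],[0,0,0],[0,0,0],[0,0,0]],"spin":[0,0,0,0,0,0]}' 25
```

```text
time_s: 16.95
ee_pos: [578.9, -286.0, 179.0]
ee_rot: [-179.8, -0.1, 91.8]
force: [0.5, 0.2, -1.4]
gripper_width: 48.0
gripper_force: 25.0
time_s: 17.95
ee_pos: [447.9, 10.6, 179.6]
ee_rot: [-179.8, -0.0, 91.8]
force: [0.8, -0.5, -2.6]
gripper_width: 47.5
gripper_force: 25.0
time_s: 18.55
ee_pos: [422.3, 90.5, 180.5]
ee_rot: [-179.9, 0.0, 91.8]
force: [0.7, -0.9, -0.5]
gripper_width: 48.2
gripper_force: 25.0
```

```bash
python3 -m jog '{"jaw":[35,35,35,35,35,35,35,35,35,35],"slide":[[0,0.03,0.7],[0,0,1],[0,0,1],[0,0,1],[0,0,0.8],[0,0,0.6],[0,0,0.4],[0,0,0.2],[0,0,0.07],[0,0,0]],"spin":[0,0,0,0,0,0,0,0,0,0]}' 25
python3 -m jog '{"jaw":[35,35,35],"slide":[[0,0,0.08],[0,0,0],[0,0,0]],"spin":[0,0,0]}' 25
```

```text
time_s: 19.55
ee_pos: [424.2, 90.9, 8.2]
ee_rot: [180.0, -0.0, 91.8]
force: [-0.2, -0.9, -1.6]
gripper_width: 47.8
gripper_force: 25.0
time_s: 19.85
ee_pos: [424.2, 91.4, 6.1]
ee_rot: [180.0, -0.0, 91.9]
force: [0.0, -0.6, -2.3]
gripper_width: 47.7
gripper_force: 25.0
```

```bash
python3 -m jog '{"jaw":[35,62,62,62,70,70,70,70,70,70],"slide":[[0,0,0.05],[0,0,0],[0,0,0],[0,0,0],[0,0,-0.5],[0,0,-1],[0,0,-1],[0,0,-1],[0,0,-1],[-0.5,0,-1]],"spin":[0,0,0,0,0,0,0,0,0,0]}' 25
python3 -m jog '{"jaw":[70,70,70,70,70,70,70,70,70,70],"slide":[[-1,0.1,0],[-1,0.1,0],[-1,0.1,0],[-1,0.1,0],[-1,0.1,0],[-1,0.1,0],[-1,0.1,0],[-1,0.1,0],[-1,0.1,0],[-1,0.1,0]],"spin":[0,0,0,0,0,0,0,0,0,0]}' 25 >/dev/null
python3 -m jog '{"jaw":[70,70,70,70,70,70,70,70,70,70],"slide":[[-1,0.2,0],[-1,0.2,0],[-1,0.2,0],[-1,0.2,0],[-1,0.2,0],[-1,0.2,0],[-1,0.2,0],[-1,0.16,0],[-0.4,0,0.5],[0,0,1]],"spin":[0,0,0,0,0,0,0,0,-1,-1.06]}' 25
python3 -m jog '{"jaw":[70,70],"slide":[[0,0,0],[0,0,0]],"spin":[0,0]}' 25
python3 - <<'E'
from h import *
im=env.grab_frame("top")[:,:,::-1].copy();cv2.imwrite("pics/top2.png",im)
cv2.imwrite("pics/h2.png",cv2.resize(im[140:320,100:340],(800,600)))
E
```

```text
time_s: 20.85
ee_pos: [424.3, 77.0, 170.6]
ee_rot: [180.0, -0.0, 92.0]
force: [0.7, -1.3, 0.1]
gripper_width: 70.3
gripper_force: 0.0
time_s: 22.05
ee_pos: [463.8, -222.7, 168.9]
ee_rot: [-180.0, -0.1, 91.8]
force: [0.2, -0.0, 0.9]
gripper_width: 69.7
gripper_force: 0.0out of range
```

View pics/h2.png

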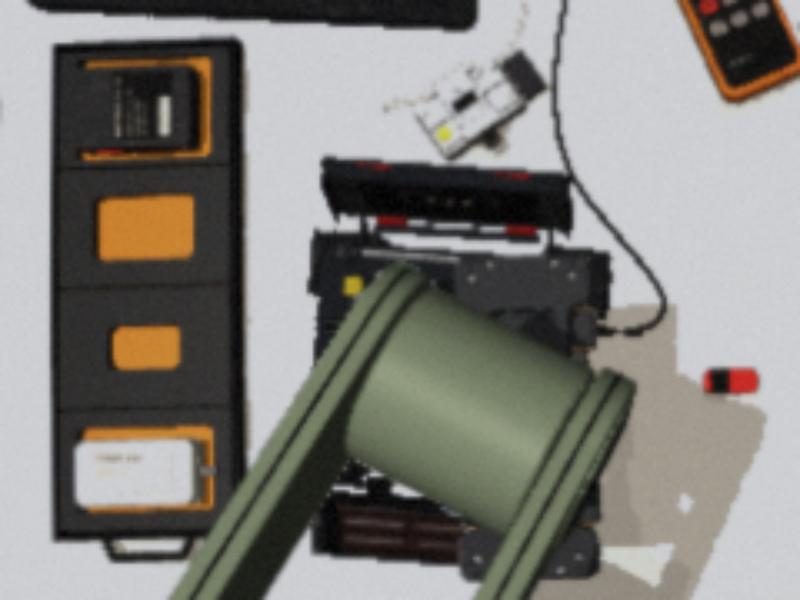

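Battery and brick are both in their pockets; the camera's slant shifts their tops to the left. The third call was refused for a spin of 1.06. I check both placings numerically, then go on to the plug.

```bash
python3 - <<'E'
from h import *
im=cv2.imread("pics/top2.png");H,S,V=cv2.split(cv2.cvtColor(im,cv2.COLOR_BGR2HSV))
print("brick",blobs("top",im,(S<60)&(V>100),(118,264,163,298),39))
for nm,p,hx,hy,z in(("brick",(423.4,90.9),24,44,39),("batt",(694.4,99.6),31,44,36)):
    a=np.deg2rad(1.85);R=np.array([[np.cos(a),-np.sin(a)],[np.sin(a),np.cos(a)]])
    q=np.array([[hx,hy],[hx,-hy],[-hx,-hy],[-hx,hy]])@R.T+p
    print(nm,((px("top",np.c_[q,np.full(4,z)])-[100,140])*3.333).round().tolist())
E
python3 -m jog '{"jaw":[70,70,70,70,70,70,70,70,70,70],"slide":[[-1,0.2,0],[-1,0.2,0],[-1,0.2,0],[-1,0.2,0],[-1,0.2,0],[-1,0.2,0],[-1,0.2,0],[-1,0.16,0],[-0.4,0,0.5],[0,0,0.5]],"spin":[0,0,0,0,0,0,0,-0.1,-1,-1]}' 25
python3 -m jog '{"jaw":[70,70],"slide":[[0,0,0.5],[0,0,0.5]],"spin":[0,0]}' 25
```

```text
brick [(420.9, 90.3, 88.8, 48.3, -88.8, (122, 272, 37, 21))]
brick [[73.0, 438.0], [192.0, 434.0], [193.0, 501.0], [74.0, 504.0]]
batt [[74.0, 62.0], [191.0, 57.0], [191.0, 140.0], [74.0, 144.0]]
time_s: 23.1
ee_pos: [519.9, -473.6, 138.8]
ee_rot: [180.0, 0.1, 109.0]
force: [0.2, 1.0, -0.3]
gripper_width: 69.9
gripper_force: 0.0
time_s: 23.3
ee_pos: [519.7, -471.4, 108.6]
ee_rot: [180.0, -0.0, 108.7]
force: [0.1, 0.4, -0.5]
gripper_width: 70.3
gripper_force: 0.0
```

```bash
python3 -m jog '{"jaw":[66,66,66,66,66,66,66,20,20,20],"slide":[[0,0,1],[0,0,1],[0,0,0.8],[0,0,0.5],[0,0,0.3],[0,0,0.18],[0,0,0],[0,0,0],[0,0,0],[0,0,0]],"spin":[0,0,0,0,0,0,0,0,0,0]}' 20
python3 -m jog '{"jaw":[20,20,20,20,20,20],"slide":[[0,0,0],[0,0,0],[0,0,0],[0,0,0],[0,0,0],[0,0,0]],"spin":[0,0,0,0,0,0]}' 20
```

```text
time_s: 24.3
ee_pos: [519.6, -473.3, -3.3]
ee_rot: [180.0, 0.1, 108.7]
force: [-0.2, 0.4, -0.5]
gripper_width: 44.7
gripper_force: 0.0
time_s: 24.9
ee_pos: [519.7, -473.1, -3.7]
ee_rot: [180.0, 0.0, 108.7]
force: [-0.6, 0.5, 4.2]
gripper_width: 33.6
gripper_force: 20.0
```

```bash
python3 -m jog '{"jaw":[20,20,20,20,20,20,20,20,20,20],"slide":[[0,0,-0.3],[0,0,-0.9],[0,0,-1],[0,0,-1],[0,0,-1],[0,0,-1],[0,0,-0.8],[0.38,0,0],[0.75,0.14,0],[0.75,0.2,0]],"spin":[0,0,0,0.7,0.7,0.7,0,0,0,0]}' 20
python3 -m jog '{"jaw":[20,20,20,20,20,20,20,20,20,20],"slide":[[1,0.2,0],[1,0.2,0],[1,0.2,0],[1,0.2,0],[1,0.2,0],[1,0.2,0],[1,0.2,0],[1,0.2,0],[1,0.2,0],[1,0.2,0]],"spin":[0,0,0,0,0,0,0,0,0,0]}' 20
python3 -m jog '{"jaw":[20,20,20,20,20,20,20,20,20,20],"slide":[[1,0.2,0],[1,0.2,0],[1,0.2,0],[1,0.2,0],[1,0.2,0],[1,0.1,0],[1,0,0],[0,0,0],[0,0,0],[0,0,0]],"spin":[0,0,0,0,0,0,0,0,0,0]}' 20
```

```text
time_s: 25.9
ee_pos: [526.2, -414.4, 173.7]
ee_rot: [-179.8, -0.2, 91.8]
force: [0.3, 1.1, -1.0]
gripper_width: 33.7
gripper_force: 20.0
time_s: 26.9
ee_pos: [576.0, -112.3, 173.8]
ee_rot: [-179.8, -0.1, 91.9]
force: [0.1, -0.1, -0.8]
gripper_width: 33.8
gripper_force: 20.0
time_s: 27.9
ee_pos: [603.1, 95.8, 174.9]
ee_rot: [-179.9, 0.0, 91.8]
force: [-0.3, -0.3, -0.5]
gripper_width: 34.3
gripper_force: 20.0
```

```bash
python3 -m jog '{"jaw":[20,20,20,20,20,20,20,20,20,20],"slide":[[0,0,0.7],[0,0,1],[0,0,1],[0,0,1],[0,0,0.8],[0,0,0.5],[0,0,0.3],[0,0,0.2],[0,0,0.05],[0,0,0]],"spin":[0,0,0,0,0,0,0,0,0,0]}' 20
python3 -m jog '{"jaw":[20,20,20],"slide":[[0,0,0.05],[0,0,0],[0,0,0]],"spin":[0,0,0]}' 20
```

```text
time_s: 28.9
ee_pos: [604.4, 96.4, 9.8]
ee_rot: [179.9, -0.0, 91.8]
force: [0.3, 0.4, -0.5]
gripper_width: 33.7
gripper_force: 20.0
time_s: 29.2
ee_pos: [604.3, 96.6, 8.3]
ee_rot: [180.0, -0.0, 91.9]
force: [-0.5, 0.3, -1.1]
gripper_width: 33.9
gripper_force: 20.0
```

```bash
python3 -m jog '{"jaw":[20,20,48,48,48,50,50,50,50,50],"slide":[[0,0,0.08],[0,0,0.02],[0,0,0],[0,0,0],[0,0,0],[0,0,-0.5],[0,0,-1],[0,0,-1],[0,0,-1],[0,0,-1]],"spin":[0,0,0,0,0,0,0,0,0,0]}' 20
python3 -m jog '{"jaw":[50,50,50,50,50,50,50,50,50,50],"slide":[[-0.45,-0.26,-1],[-1,-0.3,0],[-1,-0.3,0],[-1,-0.3,0],[-1,-0.3,0],[-1,-0.3,0],[-1,-0.3,0],[-1,-0.3,0],[-1,-0.3,0],[-1,-0.3,0]],"spin":[0,0,0,0,0,0,0,0,0,0]}' 20
python3 -m jog '{"jaw":[50,50,50,50,50,50,50,50],"slide":[[-1,-0.3,0],[-1,-0.3,0],[-1,-0.3,0],[-1,-0.3,0],[-1,-0.1,0],[0,0,1],[0,0,1],[0,0,0]],"spin":[0,0,0,0,0,0.23,0,0]}' 20
python3 - <<'E'
from h import *
im=env.grab_frame("top")[:,:,::-1].copy();sc=env.grab_frame("scene")[:,:,::-1]
cv2.imwrite("pics/h3.png",np.hstack([cv2.resize(im[145:315,105:215],(388,600)),cv2.resize(sc[155:245,160:290],(410,600))]))
E
```

```text
time_s: 30.2
ee_pos: [603.8, 96.5, 140.9]
ee_rot: [-180.0, -0.0, 91.9]
force: [-0.5, -0.6, 0.9]
gripper_width: 50.0
gripper_force: 0.0
time_s: 31.2
ee_pos: [523.9, -190.9, 169.8]
ee_rot: [180.0, -0.0, 91.9]
force: [0.3, -0.6, 0.1]
gripper_width: 50.1
gripper_force: 0.0
time_s: 32.0
ee_pos: [487.5, -339.3, 105.7]
ee_rot: [-179.6, -0.3, 90.0]
force: [-0.1, -0.1, -0.5]
gripper_width: 49.9
gripper_force: 0.0
```

View pics/h3.png

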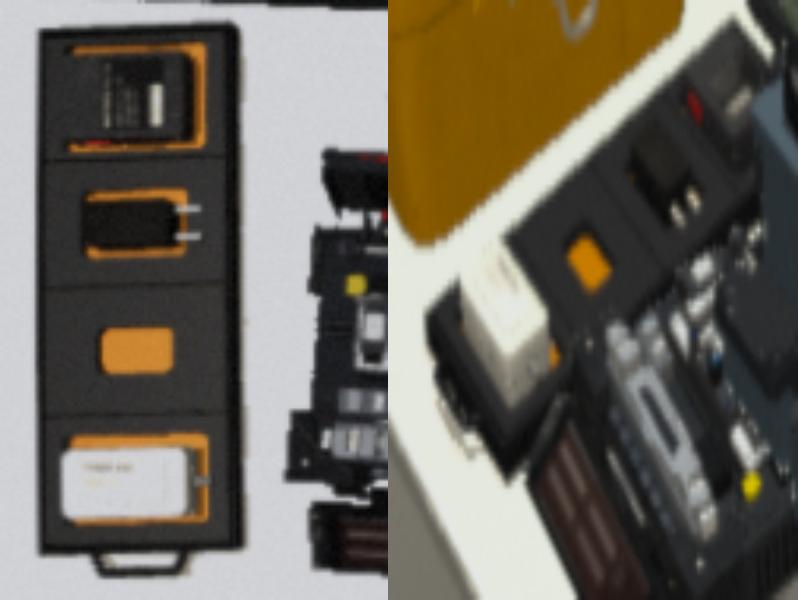

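Battery (150,95), plug (130,222) and brick (125,480) each lie square in their pockets, with an amber margin showing. The slitter is next.

```bash
python3 -m jog '{"jaw":[50,50,50,50,50,50,50,10,10,10],"slide":[[-0.05,0.05,1],[0,0,1],[0,0,0.8],[0,0,0.5],[0,0,0.25],[0,0,0.12],[0,0,0],[0,0,0],[0,0,0],[0,0,0]],"spin":[0,0,0,0,0,0,0,0,0,0]}' 15
python3 -m jog '{"jaw":[10,10,10,10,10,10],"slide":[[0,0,0],[0,0,0],[0,0,0],[0,0,0],[0,0,0],[0,0,0]],"spin":[0,0,0,0,0,0]}' 15
```

```text
time_s: 33.1
ee_pos: [492.2, -342.6, 0.4]
ee_rot: [179.9, 0.0, 90.0]
force: [0.1, 0.0, 0.0]
gripper_width: 29.0
gripper_force: 0.0
time_s: 33.7
ee_pos: [492.1, -342.5, -0.1]
ee_rot: [180.0, 0.0, 90.0]
force: [0.1, -0.1, 3.2]
gripper_width: 17.8
gripper_force: 15.0
```

```bash
python3 -m jog '{"jaw":[35,35,35,10,10,10,10,10,10,10],"slide":[[0,0,0],[0,0,0],[0,0,0.15],[0,0,0],[0,0,0],[0,0,0],[0,0,0],[0,0,0],[0,0,0],[0,0,0]],"spin":[0,0,0,0,0,0,0,0,0,0]}' 15
python3 -m jog '{"jaw":[10,10,10,10,10,10,10,10,10,10],"slide":[[0,0,-0.3],[0,0,-0.7],[0,0,-1],[0,0,-1],[0,0,-1],[0,0,-1],[0,0,-0.8],[0.5,0,0],[1,0.1,0],[1,0.1,0]],"spin":[0,0,0,-0.23,0,0,0,0,0,0]}' 15
python3 -m jog '{"jaw":[10,10,10,10,10,10,10,10,10,10],"slide":[[1,0.1,0],[1,0.1,0],[1,0.1,0],[1,0.1,0],[1,0.1,0],[1,0.1,0],[1,0.1,0],[1,0.1,0],[1,0.1,0],[1,0.1,0]],"spin":[0,0,0,0,0,0,0,0,0,0]}' 15
python3 -m jog '{"jaw":[10,10,10,10,10],"slide":[[1,0,0],[1,0,0],[0,0,0],[0,0,0],[0,0,0]],"spin":[0,0,0,0,0]}' 15
```

```text
time_s: 34.7
ee_pos: [491.9, -342.4, -4.8]
ee_rot: [180.0, -0.0, 90.0]
force: [0.8, 1.5, 0.1]
gripper_width: 17.6
gripper_force: 15.0
time_s: 35.7
ee_pos: [494.5, -265.5, 168.4]
ee_rot: [-179.9, -0.1, 91.8]
force: [0.7, -0.0, -0.2]
gripper_width: 18.2
gripper_force: 15.0
time_s: 36.7
ee_pos: [514.2, 35.4, 168.3]
ee_rot: [-179.9, -0.0, 91.9]
force: [1.4, 0.0, -0.7]
gripper_width: 17.4
gripper_force: 15.0
time_s: 37.2
ee_pos: [513.0, 93.0, 168.8]
ee_rot: [-179.9, 0.0, 91.8]
force: [-0.2, 0.1, -0.7]
gripper_width: 17.7
gripper_force: 15.0
```

```bash
python3 -m jog '{"jaw":[10,10,10,10,10,10,10,10,10,10],"slide":[[0,0,0.7],[0,0,1],[0,0,1],[0,0,1],[0,0,0.8],[0,0,0.5],[0,0,0.3],[0,0,0.12],[0,0,0],[0,0,0]],"spin":[0,0,0,0,0,0,0,0,0,0]}' 15
python3 -m jog '{"jaw":[10,10,10],"slide":[[0,0,0.05],[0,0,0],[0,0,0]],"spin":[0,0,0]}' 15
```

```text
time_s: 38.2
ee_pos: [514.5, 93.5, 7.4]
ee_rot: [179.9, -0.0, 91.8]
force: [-0.1, -0.2, -0.8]
gripper_width: 17.8
gripper_force: 15.0
time_s: 38.5
ee_pos: [513.9, 93.6, 5.5]
ee_rot: [180.0, -0.0, 91.9]
force: [-0.1, 0.5, 0.4]
gripper_width: 18.0
gripper_force: 15.0
```

```bash
python3 -m jog '{"jaw":[10,10,36,36,36,36,36,36,36,36],"slide":[[0,0,0.04],[0,0,0],[0,0,0],[0,0,0],[0,0,0],[0,0,-0.5],[0,0,-1],[0,0,-1],[0,0,-1],[0,0,-1]],"spin":[0,0,0,0,0,0,0,0,0,0]}' 15
python3 -m jog '{"jaw":[36,36,36,36,36,36,36,36,36,36],"slide":[[0,0,-1],[0,0,-1],[-1,-0.5,0],[-1,-0.5,0],[-1,0,0],[-1,0,0],[-1,0,0],[-1,0,0],[-1,0,0],[-1,0,0]],"spin":[0,0,0,0,0,0,0,0,0,0]}' 15
python3 -m jog '{"jaw":[36,36,36,36],"slide":[[-1,0,0],[-1,0,0],[-1,0,0],[0,0,0]],"spin":[0,0,0,0]}' 15
python3 - <<'E'
from h import *
im=env.grab_frame("top")[:,:,::-1].copy();sc=env.grab_frame("scene")[:,:,::-1]
cv2.imwrite("pics/h4.png",np.hstack([cv2.resize(im[145:315,105:215],(388,600)),cv2.resize(sc[155:245,160:290],(410,600))]))
E
```

```text
time_s: 39.5
ee_pos: [513.5, 93.5, 140.2]
ee_rot: [-180.0, -0.0, 91.9]
force: [0.4, 0.4, 0.6]
gripper_width: 36.0
gripper_force: 0.0
time_s: 40.5
ee_pos: [491.3, -148.5, 199.0]
ee_rot: [180.0, -0.0, 91.9]
force: [0.3, 0.1, 0.5]
gripper_width: 36.0
gripper_force: 0.0
time_s: 40.9
ee_pos: [494.4, -240.4, 198.6]
ee_rot: [-180.0, 0.1, 91.7]
force: [-0.1, 0.2, 0.1]
gripper_width: 36.2
gripper_force: 0.0
```

View pics/h4.png

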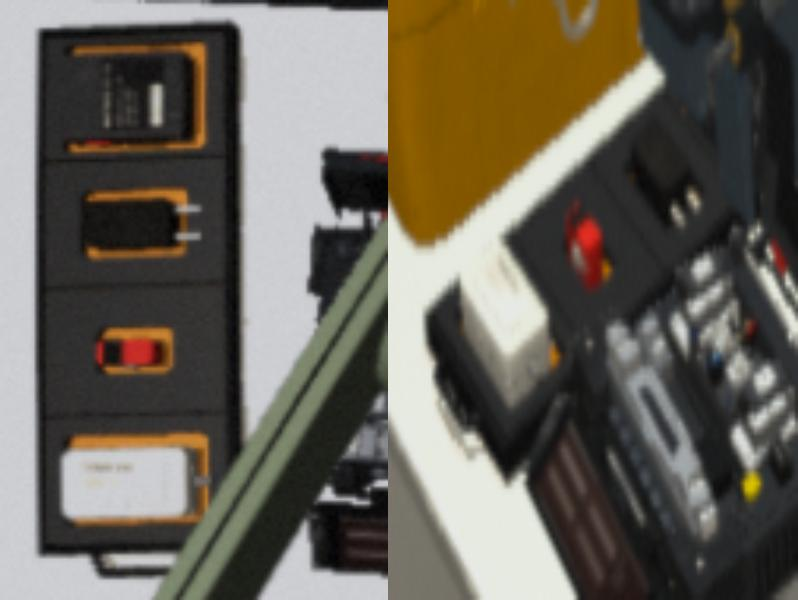

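All four items sit square in their pockets; the slitter is at (130,352) in the crop, and the arm is clear of everything. I hand the job in.

```bash
python3 -c "
from workcell import env
print(env.job_done())"
```

```text
the job is handed in; nothing more can be done
None
```

I packed the battery, white mains adapter, plug-in adapter and slitter into their foam pockets, square and flat in the last pictures, never touched the cleaver or the stripper pliers, and handed the job in at about 41 s.

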